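# Flag the spring foot that has gone soft

### The job

One of the three spring feet on the dark board has gone soft. Starting at the robot's left and working to its right, press each foot's black rubber pad about halfway down and let it come back up; then push the orange tag of the softest foot all the way down and leave the other two tags up. Pick nothing up, and leave the bolts, tools and everything else lying around where they are.

Things in the scene. Friction and masses are not known exactly. Their poses are not given: they have to be found in the camera images.
- board: Dark stained wooden board lying fixed on the plywood bench, 340 (x) x 480 (y) x 18 mm thick; origin at the centre of its underside, on the bench. Its y axis points to the robot's left (turned by up to 17 degrees) and the three spring feet stand side by side along it, about 155 mm apart: one near y = +155 mm (left), one near 0 (middle), one near -155 mm (right).
- foot_left: The left spring foot: steel base plate 160 (own x) x 70 (own y) x 8 mm screwed to the board's top; origin at the centre of the plate's underside. A round black rubber pad on a coil spring sits 40 mm along its +x (away from the robot), an orange push-down tag 50 mm along its -x (towards the robot). All three feet look alike; only their springs differ, and which is softest changes from run to run.
- pad_left: The left foot's pad, a black rubber disc 48 mm across and 22 mm thick that slides straight down by up to 18 mm and springs back up when let go; origin on its axis, 74 mm below its top. The push it gives back grows evenly with depth: the softest starts down at 0.2 to 0.4 N and gives about 1.7 N at 10 mm down, each of the others starts at about 1.6 N and gives 4.5 to 6.5 N at 10 mm.
- pad_left_top (a point): Centre of the flat top of the left pad, 74 mm above the foot's underside (92 mm above the bench) when up. Moves with the pad.
- tag_left_top (a point): Centre of the flat top of the left foot's orange tag: a T-shaped plastic tab, top 22 (foot's x) x 42 (foot's y) x 5 mm, 66 mm above the foot's underside (84 mm above the bench) at joint value 0, standing in a grey holder block 18 x 46 mm whose top is 38 mm above the foot's underside. Moves with the tag.
- tag_left (a joint): How far the left foot's tag is pushed straight down (m): starts between 0 and 0.003 (up), 0.020 is fully down against its stop. Needs about 2.5 N to slide and stays where it is left.
- foot_middle: The middle spring foot: steel base plate 160 (own x) x 70 (own y) x 8 mm screwed to the board's top; origin at the centre of the plate's underside. A round black rubber pad on a coil spring sits 40 mm along its +x (away from the robot), an orange push-down tag 50 mm along its -x (towards the robot). All three feet look alike; only their springs differ, and which is softest changes from run to run.
- pad_middle: The middle foot's pad, a black rubber disc 48 mm across and 22 mm thick that slides straight down by up to 18 mm and springs back up when let go; origin on its axis, 74 mm below its top. The push it gives back grows evenly with depth: the softest starts down at 0.2 to 0.4 N and gives about 1.7 N at 10 mm down, each of the others starts at about 1.6 N and gives 4.5 to 6.5 N at 10 mm.
- pad_middle_top (a point): Centre of the flat top of the middle pad, 74 mm above the foot's underside (92 mm above the bench) when up. Moves with the pad.
- tag_middle_top (a point): Centre of the flat top of the middle foot's orange tag: a T-shaped plastic tab, top 22 (foot's x) x 42 (foot's y) x 5 mm, 66 mm above the foot's underside (84 mm above the bench) at joint value 0, standing in a grey holder block 18 x 46 mm whose top is 38 mm above the foot's underside. Moves with the tag.
- tag_middle (a joint): How far the middle foot's tag is pushed straight down (m): starts between 0 and 0.003 (up), 0.020 is fully down against its stop. Needs about 2.5 N to slide and stays where it is left.
- foot_right: The right spring foot: steel base plate 160 (own x) x 70 (own y) x 8 mm screwed to the board's top; origin at the centre of the plate's underside. A round black rubber pad on a coil spring sits 40 mm along its +x (away from the robot), an orange push-down tag 50 mm along its -x (towards the robot). All three feet look alike; only their springs differ, and which is softest changes from run to run.
- pad_right: The right foot's pad, a black rubber disc 48 mm across and 22 mm thick that slides straight down by up to 18 mm and springs back up when let go; origin on its axis, 74 mm below its top. The push it gives back grows evenly with depth: the softest starts down at 0.2 to 0.4 N and gives about 1.7 N at 10 mm down, each of the others starts at about 1.6 N and gives 4.5 to 6.5 N at 10 mm.
- pad_right_top (a point): Centre of the flat top of the right pad, 74 mm above the foot's underside (92 mm above the bench) when up. Moves with the pad.
- tag_right_top (a point): Centre of the flat top of the right foot's orange tag: a T-shaped plastic tab, top 22 (foot's x) x 42 (foot's y) x 5 mm, 66 mm above the foot's underside (84 mm above the bench) at joint value 0, standing in a grey holder block 18 x 46 mm whose top is 38 mm above the foot's underside. Moves with the tag.
- tag_right (a joint): How far the right foot's tag is pushed straight down (m): starts between 0 and 0.003 (up), 0.020 is fully down against its stop. Needs about 2.5 N to slide and stays where it is left.
- bolt_1: Loose steel bolt standing on its 28 mm round head on the board, between the left and middle feet; 53 mm tall; origin at the centre of its underside. Not to be disturbed.
- bolt_2: The same kind of bolt, standing between the middle and right feet. Not to be disturbed.
- screwdriver: Loose black-handled screwdriver, 200 mm long, lying across the far edge of the board; origin under its middle. Not to be disturbed.
- drill: Red and black cordless drill lying on its side on the bench to the robot's left, about 240 x 200 x 60 mm; origin under its barrel. Not to be disturbed.
- bottle: Clear bottle, 64 mm across, 200 mm tall, standing on the bench to the robot's right; origin at the centre of its underside. Not to be disturbed.
- tape: Yellow tape measure, 70 x 42 x 62 mm, standing on the bench to the near right; origin at the centre of its underside. Not to be disturbed.

How it is judged (in metres and radians):
On the way, in this order (a step that is already met when the one before it is completed fails the run):
1. the left pad is pressed down at least 5 mm (z of pad_left_top in the frame of foot_left below 0.069 m), for 0.1 s.
2. the middle pad is pressed down at least 5 mm (z of pad_middle_top in the frame of foot_middle below 0.069 m), for 0.1 s.
3. the right pad is pressed down at least 5 mm (z of pad_right_top in the frame of foot_right below 0.069 m), for 0.1 s.
4. after that, the tag of the softest foot is pushed fully down (the softest pad is the one that, untouched, presses on its spring with under 1.3 N) (((value of joint tag_left above 0.0165 m and contact force between pad_left and anything else below 1.3 N and value of joint each of tag_middle, tag_right below 0.006 m) or (value of joint tag_middle above 0.0165 m and contact force between pad_middle and anything else below 1.3 N and value of joint each of tag_left, tag_right below 0.006 m) or (value of joint tag_right above 0.0165 m and contact force between pad_right and anything else below 1.3 N and value of joint each of tag_left, tag_middle below 0.006 m))), for 0.1 s.
At the end, for the whole second after the job is handed in: The tag of the softest foot is down by more than 16.5 of its 20 mm, the other two tags are down by less than 6 mm, all three pads are back up to within 3 mm, and every loose thing is within 20 mm of where it started (((value of joint tag_left above 0.0165 m and contact force between pad_left and anything else below 1.3 N and value of joint each of tag_middle, tag_right below 0.006 m) or (value of joint tag_middle above 0.0165 m and contact force between pad_middle and anything else below 1.3 N and value of joint each of tag_left, tag_right below 0.006 m) or (value of joint tag_right above 0.0165 m and contact force between pad_right and anything else below 1.3 N and value of joint each of tag_left, tag_middle below 0.006 m)) and z of pad_left_top in the frame of foot_left above 0.071 m and z of pad_middle_top in the frame of foot_middle above 0.071 m and z of pad_right_top in the frame of foot_right above 0.071 m and distance of each of bolt_1, bolt_2, screwdriver, drill, bottle, tape from where it was at the start of the episode below 0.02 m); the robot touches nothing.
It fails at once if a tag of one of the firmer feet is pushed down (6 mm or more) ((value of joint tag_left above 0.006 m and contact force between pad_left and anything else above 1.3 N and contact force between the fingers and pad_left below 0.05 N) or (value of joint tag_middle above 0.006 m and contact force between pad_middle and anything else above 1.3 N and contact force between the fingers and pad_middle below 0.05 N) or (value of joint tag_right above 0.006 m and contact force between pad_right and anything else above 1.3 N and contact force between the fingers and pad_right below 0.05 N)).
It fails at once if a loose thing is picked up or shoved (moved more than 20 mm) (distance of any of bolt_1, bolt_2, screwdriver, drill, bottle, tape from where it was at the start of the episode above 0.02 m).
It fails at once if a bolt, the bottle or the tape measure is tipped (more than 0.5 rad) (angle between any of bolt_1, bolt_2, bottle, tape's own z axis and vertical above 0.5 rad).
It also fails if it takes over 42 s, if anything falls off the work surface, if the arm or the gripper's body presses on something with over 40 N, if the wrist force passes 120 N, or if a joint passes its speed limit or range.

### The arm

A 7-joint arm with a two-finger parallel gripper is mounted at the origin on the work surface. World frame = base frame: x ahead of the robot, y to its left, z up, the work surface at z = 0. Lengths are in m, angles in degrees, forces in N, time in s.
With the tool pointing down it reaches from about 0.4 to 0.9 m from the base axis. Payload 5.6 kg.
Tool frame: the origin (TCP) lies at the very end of the fingers, on their centre line; the grasp point (between the pads) lies 19 mm behind it; z points along the fingers, y is the line along which they close (so a half turn about z gives the same grasp; the last joint's range is limited). The gripper opens to 92 mm and grips with 3 to 60 N. Pads are 20 mm wide; open, the fingers measure 128 mm over their backs; the gripper's body (75 mm by 189 mm) begins 69 mm behind the grasp point.
Start: joints at [-75.057, 26.786, -0.665, 91.828, 0.344, 61.387, -3.226], TCP at [0.194, 0.62, 0.215] pointing down, gripper open.
Joint ranges: [-144.91, 144.91], [-17.63, 115.5], [-89.93, 88.59], [15.96, 139.68], [-74.01, 254.01], [8.47, 105.57], [-167.45, 167.45]. Speed limits (degrees/s): [147.25, 147.25, 180, 180, 180, 180, 180].

### API

Orientations are given as a 3x3 rotation matrix whose columns are the frame's x, y, z axes.
In Python, from rig import sense, viewer, manip gives the robot as it stands.
- The arm moves only by the shell command python3 -m pendant 'ROWS' [FORCE]. ROWS is JSON, one flat list of numbers, 7 for each row, row after row: the gripper command: -1 is shut, 1 is fully open, values between are in proportion, then the shift along the tool's x, y, z in mm, then the turn, a rotation vector about the tool's x, y, z in rad. In form: [claw, tx, ty, tz, ax, ay, az, claw, tx, ty, tz, ax, ay, az, ...]. A call has 1 to 8 rows; each row is the pose to reach, as a shift and turn from the pose commanded when the call began, along the tool's axes at that moment; what a row does not reach only later rows make up. A row lasts 1/8 s, in which the tool goes at most 62.5 mm and 10.7 degrees, less where a joint would pass 70% of its speed; a pose out of reach is approached as far as the arm can. A call with a gripper value outside its range is refused whole. The fingers move at their own pace and stop on an object; FORCE is the grip in N (left out, the last holds). Time passes only in rows, so rows that repeat a pose let the fingers close. It gives the time, the measured TCP pose, the force, the opening and the grip force at its end, in the units of the state.
- sense(): the state, without advancing time (a new reading comes with each control period).
- viewer.read_camera(name): name is "scene" or "top" or "wrist"; returns the picture (420x560x3 uint8, red, green, blue); there is no depth.
- viewer.camera_model(name): a dict with "camera_matrix" (3x3 intrinsics, pixels), "R" (3x3) and "t" (3): a world point X has camera coordinates R X + t. Camera axes: x right, y down, z forward; pixel columns grow to the right and rows downward; lengths in m; the calibration is good to about 2 mm. The wrist camera is an equidistant fisheye: a pixel r from the principal point sees the ray r / f radians off the axis. A picture is of the moment at which its call begins: read the wrist's pose just before it. camera_model takes no time and is no camera call; for the wrist camera it gives the pose at the moment of the call.
- manip.finish_job(): hands the job in; it is judged then, once.
The state is a dict: "clock": time; "joint_pos": joint angles; "qvel": joint speeds; "joint_torque": joint torques, N m; "tcp_pos": TCP position; "tool_rot": TCP orientation; "contact_force": force on the tool from outside, world axes, zero at the start; "torque": the same for the moment, N m; "gripper_width": finger opening in m; "grasp_force": force on a finger pad.
Only numpy, scipy, OpenCV 4.12 (cv2) and the standard library are available. Lean on these libraries where they do the work, as an engineer would, in place of code of your own. Each camera call takes 0.05 s, during which the arm holds its last target. There are 200 camera calls.

## Working session

There is one attempt and no reset: what is moved stays moved. The work goes in short steps, Python scripts to look and compute and a shell command to move; the robot and the scene stay as the last step left them, time stands still between calls to the robot, and variables do not carry over. Pictures are saved under pics/ and viewed, at most 10 in all, crops included, and the job is handed in when it is done.

```bash
mkdir -p pics
python3 - <<'E'
from rig import sense, viewer
import cv2,numpy as np
s=sense();print(s['clock'],s['tcp_pos'],np.round(s['tool_rot'],3).tolist(),s['contact_force'],s['gripper_width'])
ims=[]
for n in('top','scene'):
    im=viewer.read_camera(n)[:,:,::-1];cv2.imwrite(f'pics/{n}0.png',im)
    m=viewer.camera_model(n);print(n,{k:np.round(v,3).tolist() for k,v in m.items()})
    hsv=cv2.cvtColor(im,cv2.COLOR_BGR2HSV)
    mk=cv2.inRange(hsv,(5,150,120),(18,255,255))
    c,l,st,ce=cv2.connectedComponentsWithStats(mk)
    for i in range(1,c):
        if st[i,4]>30: print(st[i].tolist(),ce[i].round(1))
E
```

```text
0.0 [0.19437215 0.6196652  0.21365624] [[-0.954, 0.299, -0.0], [0.299, 0.954, -0.002], [-0.0, -0.002, -1.0]] [-0.25579452 -0.64093381  0.15342429] 0.09183130099813383
top {'camera_matrix': [[516.354, 0.0, 281.229], [0.0, 516.354, 207.388], [0.0, 0.0, 1.0]], 'R': [[0.027, -1.0, 0.004], [-0.987, -0.028, -0.16], [0.16, 0.001, -0.987]], 't': [0.003, 0.586, 1.633]}
[477, 198, 16, 27, 37] [486.8 207.9]
[331, 230, 13, 7, 86] [337.1 233. ]
[234, 235, 13, 7, 84] [240.  238.2]
[278, 235, 13, 7, 81] [284.  237.9]
[494, 251, 33, 15, 248] [509.8 257.8]
[488, 268, 28, 10, 118] [501.2 272.4]
[495, 279, 34, 9, 149] [510.7 283.5]
[488, 291, 10, 5, 35] [492.3 292.9]
scene {'camera_matrix': [[443.023, 0.0, 278.847], [0.0, 443.023, 213.039], [0.0, 0.0, 1.0]], 'R': [[0.238, 0.971, -0.02], [0.498, -0.139, -0.856], [-0.834, 0.193, -0.516]], 't': [-0.156, -0.214, 1.72]}
[264, 75, 131, 14, 452] [327.8  81.5]
[173, 90, 42, 7, 141] [193.6  93.1]
[305, 188, 16, 7, 77] [312.1 191.1]
[420, 188, 39, 28, 445] [437.  200.5]
[259, 196, 17, 6, 80] [266.4 198.6]
[200, 207, 18, 7, 96] [208.4 209.7]
[8, 245, 21, 18, 58] [ 15.8 249.7]
[487, 255, 52, 21, 152] [504.7 261.8]
[381, 267, 105, 35, 376] [432.3 277. ]
[180, 309, 54, 10, 55] [206.8 313.5]
[377, 313, 27, 45, 70] [387.7 334.2]
```

View pics/top0.png

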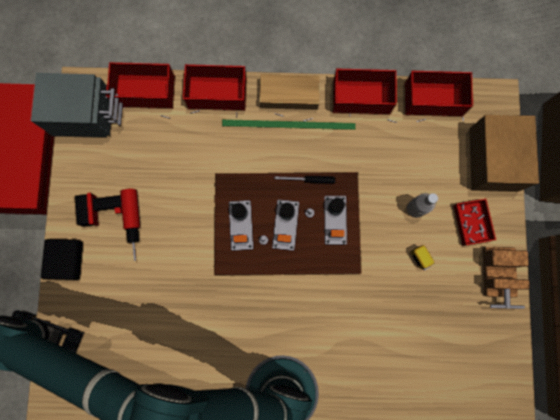

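View pics/scene0.png

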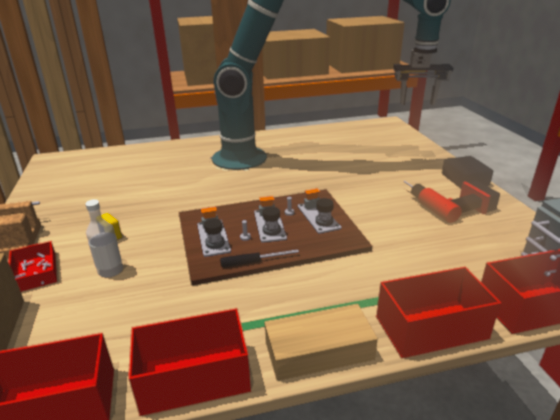

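The top view shows the tags at about (240,238), (284,238) and (337,233). The pads are at about (238,211), (287,210) and (336,206), and the bolts near (264,240) and (310,212). The scene view agrees. Next I'll cast rays to get positions.

```bash
cat > h.py <<'E'
import numpy as np,cv2
from rig import sense,viewer
def ray(m,u,v,z,fish=False):
    K,R,t=[np.array(m[k]) for k in('camera_matrix','R','t')]
    p=np.array([(u-K[0,2])/K[0,0],(v-K[1,2])/K[1,1]])
    if fish:
        r=np.hypot(*p);d=np.r_[p/r*np.sin(r),np.cos(r)] if r>1e-9 else np.array([0,0,1.])
    else: d=np.r_[p,1]
    d=R.T@d;c=-R.T@t
    return c+d*(z-c[2])/d[2]
def rel(P):
    s=sense();return np.round(np.array(s['tool_rot']).T@(np.array(P)-s['tcp_pos'])*1000,1)
E
python3 - <<'E'
from h import *
m=viewer.camera_model('top');im=cv2.imread('pics/top0.png')
for n,p in zip('LMR',[(240,238),(284,238),(337,233)]): print('tag',n,ray(m,*p,.084).round(4))
for n,p in zip('LMR',[(238,211),(287,210),(336,206)]): 
    P=ray(m,*p,.092);print('pad',n,P.round(4),rel(np.r_[P[:2],.15]))
for c in[(215,173),(357,172),(361,272),(215,275)]: print(ray(m,*c,.018).round(3))
cv2.imwrite('pics/crop.png',cv2.resize(im[165:285,205:370],None,fx=4.5,fy=4.5,interpolation=cv2.INTER_CUBIC))
E
```

```text
tag L [0.4788 0.1466 0.084 ]
tag M [0.4827 0.008  0.084 ]
tag R [ 0.5031 -0.1588  0.084 ]
pad L [0.5634 0.1557 0.092 ] [-491.  -332.2   64.3]
pad M [0.571 0.001 0.092] [-544.5 -477.6   64.6]
pad R [ 0.5881 -0.1539  0.092 ] [-607.2 -620.3   64.8]
[0.701 0.244 0.018]
[ 0.718 -0.231  0.018]
[ 0.386 -0.245  0.018]
[0.363 0.228 0.018]
```

View pics/crop.png

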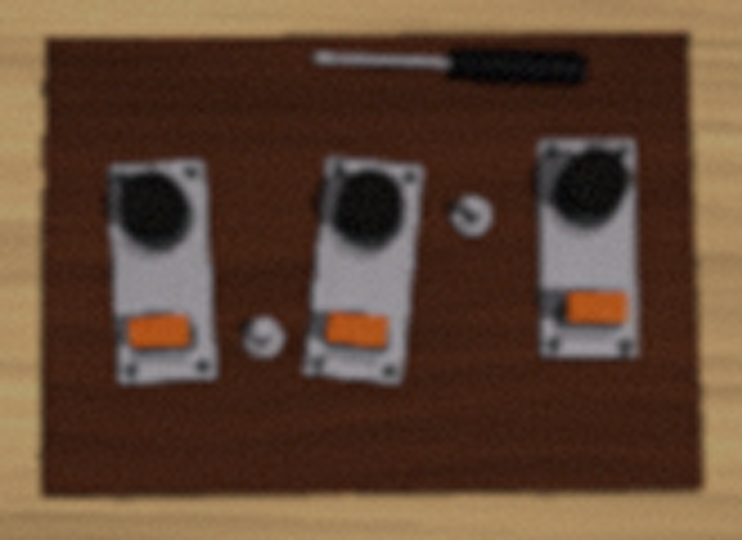

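The crop shows pad tops at about (155,208), (366,208) and (590,187) in crop pixels, with both bolts clear of the pressing spots. I'll go above the left pad with the gripper shut.

```bash
python3 -m pendant '[-1,-492,-336,70,0,0,0,-1,-492,-336,70,0,0,0,-1,-492,-336,70,0,0,0,-1,-492,-336,70,0,0,0,-1,-492,-336,70,0,0,0,-1,-492,-336,70,0,0,0,-1,-492,-336,70,0,0,0,-1,-492,-336,70,0,0,0]'
python3 - <<'E'
from h import *
print(rel([.563,.153,.144]),sense()['joint_pos'])
E
```

```text
clock: 1.1
tcp_pos: [0.5028, 0.2286, 0.1559]
tool_rot: [[-0.954, 0.299, -0.0], [0.299, 0.954, 0.0], [0.0, 0.0, -1.0]]
contact_force: [0.4, 0.9, 0.5]
gripper_width: 0.0136
grasp_force: 0.0
[-80.  -54.2  11.9] [-34.74869834  21.34671881   8.42500245 109.18575401  -4.0160724
  49.74566161  48.30631421]
```

```bash
python3 -m pendant '[-1,-80,-54,12,0,0,0,-1,-80,-54,12,0,0,0,-1,-80,-54,12,0,0,0,-1,-80,-54,12,0,0,0,-1,-80,-54,12,0,0,0]'
python3 - <<'E'
from h import *
print(rel([.563,.153,.144]))
m=viewer.camera_model('wrist')
im=viewer.read_camera('wrist')[:,:,::-1];cv2.imwrite('pics/w1.png',im)
print(np.array(m['camera_matrix']).round(1).tolist(),np.array(m['R']).round(3).tolist(),np.array(m['t']).round(3))
np.savez('w1.npz',**m)
E
```

```text
clock: 1.72
tcp_pos: [0.5613, 0.1566, 0.1443]
tool_rot: [[-0.955, 0.297, -0.0], [0.297, 0.955, 0.001], [0.0, 0.001, -1.0]]
contact_force: [0.2, 1.5, -0.5]
gripper_width: 0.0006
grasp_force: 0.0
[-2.7 -3.   0.3]
[[325.2, 0.0, 276.1], [0.0, 325.2, 209.2], [0.0, 0.0, 1.0]] [[0.296, 0.955, 0.001], [0.927, -0.287, 0.242], [0.231, -0.071, -0.97]] [-0.316 -0.485  0.204]
```

View pics/w1.png

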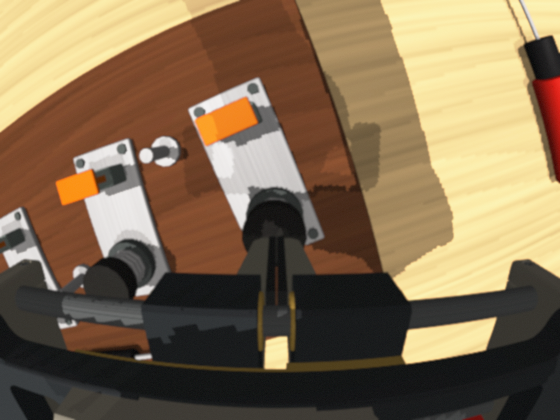

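The wrist view shows the left pad around (275,215) under the fingertips. The left tag is at (227,120), the middle tag at (77,187), and the middle pad top at about (110,280).

Run:
```python
from h import *
m=dict(np.load('w1.npz'))
for n,u,v,z in[('padL c',275,215,.092),('padL l',246,215,.092),('padL r',304,215,.092),('padL near',275,188,.092),('tagL',227,120,.084),('tagM',77,187,.084),('padM',110,280,.092),('tipTCP',275,240,.144)]: print(n,ray(m,u,v,z,True).round(4))
im=cv2.imread('pics/w1.png');hsv=cv2.cvtColor(im,cv2.COLOR_BGR2HSV)
mk=cv2.inRange(hsv,(5,150,120),(22,255,255));cv2.imwrite('pics/mk.png',mk)
c,l,st,ce=cv2.connectedComponentsWithStats(mk)
for i in range(1,c):
    if st[i,4]>150: print(st[i].tolist(),ce[i].round(1),ray(m,*ce[i],.084,True).round(4))
cv2.imwrite('pics/wc.png',cv2.resize(im[70:310,40:340],(750,600),interpolation=cv2.INTER_CUBIC))
```

```text
padL c [0.5527 0.1589 0.092 ]
padL l [0.5466 0.1392 0.092 ]
padL r [0.5588 0.1787 0.092 ]
padL near [0.5341 0.1647 0.092 ]
tagL [0.4783 0.1464 0.084 ]
tagM [0.484  0.0088 0.084 ]
padM [0.5662 0.0092 0.092 ]
tipTCP [0.5532 0.1589 0.144 ]
[281, 0, 17, 20, 188] [289.9   7.5] [0.4112 0.2139 0.084 ]
[0, 21, 218, 265, 21574] [ 98.9 136.3] [0.4536 0.0453 0.084 ]
[196, 97, 62, 48, 1671] [226.2 120.9] [0.4787 0.1457 0.084 ]
[320, 147, 31, 29, 569] [335.9 162.9] [0.5306 0.2118 0.084 ]
[143, 160, 42, 38, 1018] [163.2 177.6] [0.5025 0.0869 0.084 ]
[152, 189, 34, 18, 179] [167.4 197.3] [0.5176 0.0847 0.084 ]
[157, 191, 89, 82, 5190] [203.  235.1] [0.5537 0.101  0.084 ]
[305, 246, 24, 15, 178] [315.1 253.2] [0.5929 0.1786 0.084 ]
[314, 257, 42, 15, 303] [332.7 263.8] [0.6059 0.1897 0.084 ]
[64, 326, 60, 15, 424] [ 90.2 332.3] [ 0.616  -0.0517  0.084 ]
```

View pics/wc.png

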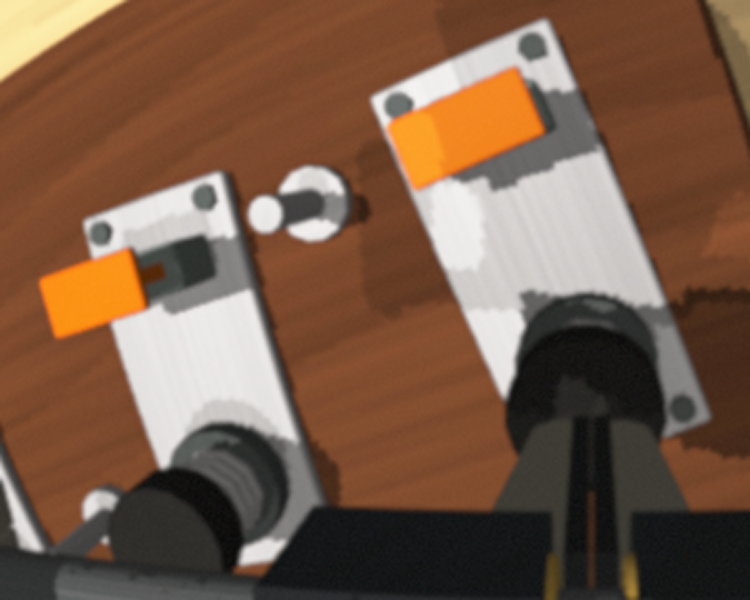

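Run:
```python
from h import *
print(rel([.566,.153,.098]),sense()['tcp_pos'],sense()['contact_force'])
```

```text
[-5.4 -2.  46.4] [0.56143412 0.15650089 0.14440145] [ 1.11361559 -0.42111842  0.23007581]
```

```bash
python3 -m pendant '[-1,-5,-2,25,0,0,0,-1,-5,-2,46,0,0,0,-1,-5,-2,46,0,0,0,-1,-5,-2,46,0,0,0,-1,-5,-2,46,0,0,0]'; python3 -m pendant '[-1,0,0,8,0,0,0,-1,0,0,15,0,0,0,-1,0,0,15,0,0,0,-1,0,0,15,0,0,0,-1,0,0,15,0,0,0]'
```

```text
clock: 2.4
tcp_pos: [0.5669, 0.1519, 0.0993]
tool_rot: [[-0.954, 0.299, 0.002], [0.299, 0.954, 0.001], [-0.001, 0.001, -1.0]]
contact_force: [-0.6, -0.4, 0.4]
gripper_width: 0.0002
grasp_force: 0.0
clock: 3.02
tcp_pos: [0.5663, 0.1515, 0.0834]
tool_rot: [[-0.954, 0.299, -0.0], [0.299, 0.954, 0.0], [0.0, 0.0, -1.0]]
contact_force: [-0.1, 1.1, 1.6]
gripper_width: 0.0003
grasp_force: 0.8
```

```bash
cat > f.py <<'E'
from h import *
f=[];z=[]
for i in range(10): viewer.read_camera('top'); s=sense(); f.append(s['contact_force'][2]);z.append(s['tcp_pos'][2])
print(s['clock'],np.mean(f).round(2),np.std(f).round(2),np.mean(z).round(4),s['tcp_pos'],'rel next M',rel([.572,.003,.11]),'R',rel([.590,-.155,.11]))
E
python3 f.py; python3 -m pendant '[-1,0,0,-20,0,0,0,-1,0,0,-28,0,0,0,-1,0,0,-28,0,0,0,-1,0,0,-28,0,0,0]'; python3 f.py
```

```text
3.525 1.47 0.31 0.0833 [0.56630329 0.15145306 0.08326048] rel next M [ -49.9 -139.9  -26.7] R [-114.3 -285.3  -26.7]
clock: 4.03
tcp_pos: [0.5659, 0.1513, 0.1107]
tool_rot: [[-0.954, 0.299, -0.001], [0.299, 0.954, -0.0], [0.001, -0.001, -1.0]]
contact_force: [-0.5, -0.7, -0.3]
gripper_width: 0.0003
grasp_force: 0.0
4.525 0.17 0.5 0.1109 [0.56633957 0.15143837 0.11119861] rel next M [ -49.8 -139.9    1.2] R [-114.3 -285.3    1.2]
```

The left pad gave about 1.4 N at roughly 9 mm down, so it looks like the soft one. Now the middle pad.

```bash
python3 -m pendant '[-1,-50,-140,-2,0,0,0,-1,-50,-140,-2,0,0,0,-1,-50,-140,-2,0,0,0,-1,-50,-140,-2,0,0,0,-1,-50,-140,-2,0,0,0,-1,-50,-140,0,0,0,0]';  python3 -m pendant '[-1,0,0,18,0,0,0,-1,0,0,28,0,0,0,-1,0,0,28,0,0,0,-1,0,0,28,0,0,0,-1,0,0,28,0,0,0]';python3 f.py
```

```text
clock: 5.28
tcp_pos: [0.5722, 0.0051, 0.1112]
tool_rot: [[-0.955, 0.296, 0.0], [0.296, 0.955, 0.001], [0.0, 0.001, -1.0]]
contact_force: [0.7, 0.2, -0.2]
gripper_width: 0.0004
grasp_force: 0.0
clock: 5.9
tcp_pos: [0.5722, 0.0035, 0.0836]
tool_rot: [[-0.954, 0.299, 0.0], [0.299, 0.954, 0.001], [0.0, 0.001, -1.0]]
contact_force: [-0.2, 2.6, 4.6]
gripper_width: 0.0005
grasp_force: 2.2
6.4 4.5 0.55 0.0835 [0.57222293 0.00295281 0.0833107 ] rel next M [  0.2  -0.  -26.7] R [ -64.2 -145.4  -26.7]
```

Middle is firm at 4.5 N. Lift, then the right pad.

```bash
python3 -m pendant '[-1,0,0,-20,0,0,0,-1,0,0,-28,0,0,0,-1,0,0,-28,0,0,0,-1,-64,-145,-28,0,0,0,-1,-64,-145,-28,0,0,0,-1,-64,-145,-28,0,0,0,-1,-64,-145,-28,0,0,0,-1,-64,-145,-28,0,0,0]';  python3 -m pendant '[-1,0,0,0,0,0,0,-1,0,0,18,0,0,0,-1,0,0,28,0,0,0,-1,0,0,28,0,0,0,-1,0,0,28,0,0,0,-1,0,0,28,0,0,0]';python3 f.py
```

```text
clock: 7.4
tcp_pos: [0.5892, -0.1535, 0.1103]
tool_rot: [[-0.954, 0.299, -0.002], [0.299, 0.954, 0.001], [0.002, 0.0, -1.0]]
contact_force: [-0.2, 0.6, -0.4]
gripper_width: 0.0003
grasp_force: 0.0
clock: 8.15
tcp_pos: [0.5902, -0.1535, 0.0836]
tool_rot: [[-0.954, 0.298, 0.0], [0.298, 0.954, 0.001], [0.0, 0.001, -1.0]]
contact_force: [0.4, 2.6, 5.2]
gripper_width: 0.0007
grasp_force: 2.7
8.65 5.55 0.4 0.0836 [ 0.59019894 -0.15347413  0.08366042] rel next M [ 64.1 143.9 -26.2] R [ -0.3  -1.5 -26.3]
```

Right is firm at 5.5 N, so left is the softest. Next I'll move over the left tag.

```bash
python3 -m pendant '[-1,0,0,-25,0,0,0,-1,0,0,-36,0,0,0,-1,196,252,-36,0,0,0,-1,196,252,-36,0,0,0,-1,196,252,-36,0,0,0,-1,196,252,-36,0,0,0,-1,196,252,-36,0,0,0,-1,196,252,-36,0,0,0]';  python3 -m pendant '[-1,0,0,0,0,0,0,-1,0,0,0,0,0,0]';python3 - <<'E'
from h import *
print(rel([.4785,.146,.1]))
im=viewer.read_camera('wrist')[:,:,::-1];cv2.imwrite('pics/w2.png',im)
E
```

```text
clock: 9.65
tcp_pos: [0.4758, 0.149, 0.1188]
tool_rot: [[-0.957, 0.291, -0.002], [0.291, 0.957, 0.001], [0.002, 0.001, -1.0]]
contact_force: [0.4, -1.2, 0.3]
gripper_width: -0.0001
grasp_force: 0.0
clock: 9.9
tcp_pos: [0.4788, 0.1426, 0.1191]
tool_rot: [[-0.953, 0.302, 0.0], [0.302, 0.953, -0.001], [-0.0, -0.001, -1.0]]
contact_force: [-0.7, 0.1, 0.6]
gripper_width: 0.0005
grasp_force: 0.0
[ 1.3  3.2 19.1]
```

View pics/w2.png

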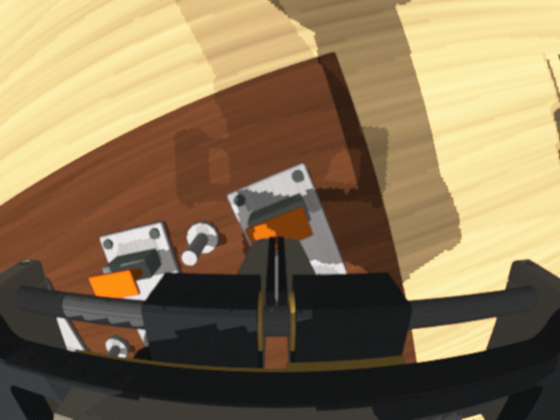

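The left tag, around (280,230), is right under the fingertips. Press.

```bash
python3 -m pendant '[-1,1,3,20,0,0,0,-1,1,3,34,0,0,0,-1,1,3,42,0,0,0,-1,1,3,48,0,0,0,-1,1,3,53,0,0,0,-1,1,3,53,0,0,0,-1,1,3,53,0,0,0]'; python3 -m pendant '[-1,0,0,1,0,0,0,-1,0,0,2,0,0,0,-1,0,0,3,0,0,0,-1,0,0,3,0,0,0]'
```

```text
clock: 10.82
tcp_pos: [0.4782, 0.1481, 0.0664]
tool_rot: [[-0.954, 0.299, 0.0], [0.299, 0.954, 0.0], [-0.0, 0.001, -1.0]]
contact_force: [0.3, -0.3, -0.3]
gripper_width: 0.0003
grasp_force: 0.0
clock: 11.32
tcp_pos: [0.4784, 0.1481, 0.0643]
tool_rot: [[-0.954, 0.299, 0.0], [0.299, 0.954, 0.001], [-0.0, 0.001, -1.0]]
contact_force: [-3.1, 0.7, 10.8]
gripper_width: 0.0004
grasp_force: 5.6
```

```bash
python3 -m pendant '[-1,0,0,-30,0,0,0,-1,0,0,-80,0,0,0,-1,60,0,-110,0,0,0,-1,100,0,-120,0,0,0,-1,100,0,-120,0,0,0,-1,100,0,-120,0,0,0]'
python3 - <<'E'
from h import *
im=viewer.read_camera('scene')[:,:,::-1]
cv2.imwrite('pics/s2.png',np.hstack([cv2.resize(x[170:280,170:380],None,fx=1.9,fy=4) for x in(cv2.imread('pics/scene0.png'),im)]))
im=viewer.read_camera('wrist')[:,:,::-1];cv2.imwrite('pics/w3.png',im)
E
```

```text
clock: 12.08
tcp_pos: [0.3834, 0.1775, 0.1834]
tool_rot: [[-0.954, 0.299, 0.001], [0.299, 0.954, 0.0], [-0.001, 0.001, -1.0]]
contact_force: [-0.5, 0.3, -0.4]
gripper_width: 0.0003
grasp_force: 0.0
```

View pics/s2.png

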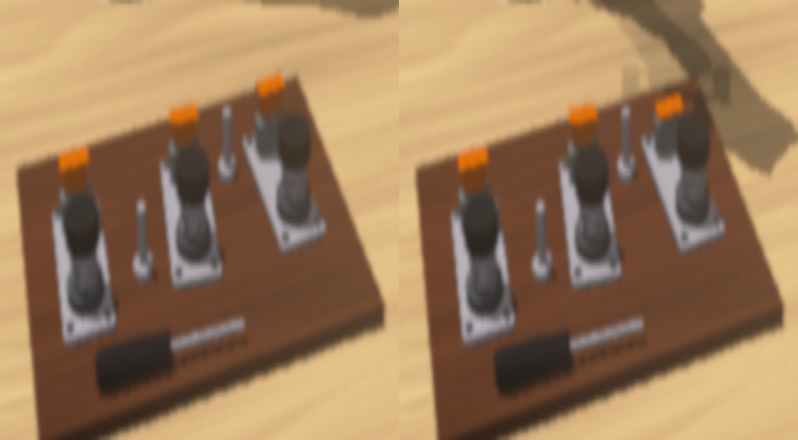

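View pics/w3.png

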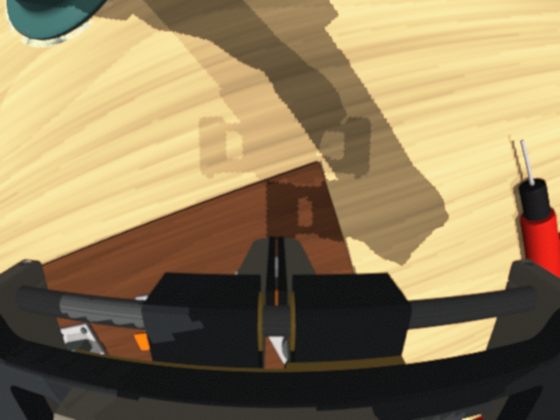

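Comparing before and after in the scene view, only the left tag has gone down, from (271,88) to (670,107) in the right half. The pads are up, and the bolts and screwdriver haven't moved. The wrist view shows the gripper clear of everything.

```bash
python3 -c "
from rig import manip
print(manip.finish_job())"
```

```text
the job is handed in; nothing more can be done
None
```

I pressed the pads left to right and read about 1.4 N, 4.5 N and 5.5 N, so I pushed the left (softest) foot's tag down to its stop; after that the camera showed the other tags and all pads up and the bolts and screwdriver in place, and I handed the job in at about 12 s (no verdict was returned).

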